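# Click the paint carousel round and load a pot

## Task

Press the carousel's red thumb lever gently, one click at a time and letting it spring back after each, until the empty socket stops at the white marker, then let the lever go. Then take the yellow paint pot and stand it gently, fully down, in that empty socket. Turn the carousel only by its lever, never force the lever against its stop, and leave everything else where it is.

Things in the scene. Friction and masses are not known exactly. Their poses are not given: they have to be found in the camera images.
- stand: Fixed black round foot of the paint carousel, 194 mm across, 10 mm high, on the table; place and yaw vary. Origin on the carousel's vertical axis at table height. Three lugs on its rim, around its -x side (22.5 degrees apart), carry index pegs 107 mm from the axis: one tall white marker and two low grey pegs (10 mm). Nothing of the carousel is taller than 79 mm.
- carousel: White disc, 178 mm across, top at 32 mm, on the stand's axis. 16 grey sockets (22.5 degrees, 29 mm apart) lie on a circle of 74 mm radius: 15 hold fixed pots (tops at 79 mm), one is empty. Inside is only a hub 40 mm across, 44 mm high. A ratchet turns it one socket counter-clockwise (from above) per click, never back. The robot may push on it with 8 N, set the pot on it with 30 N at most.
- well (a point): Centre of the empty socket's floor, 34 mm above the table. The socket is a cup 24 mm wide inside (2 mm play round the pot), 28 mm outside, 12 mm deep, rim 46 mm above the table. At the start it is 2, 3 or 4 clicks short of (clockwise from) the white marker; it settles into its notch in the first half second.
- white_marker: White round-topped marker peg, 18 mm across, its top 40 mm above the table, on one of the three rim lugs (a different one each time), 107 mm from the axis. Origin at the centre of its underside, 10 mm above the table. The empty socket is at the marker when it lies radially inside it, 33 mm nearer the axis; in its notch it stops within 10 mm of that line.
- lever: Steel lever on the same axis, pushed counter-clockwise at its red post, 114 mm out; springs back. Origin on the axis, x along the arm. Travel at the post: 2 to 32 mm idle at 3-4 N, then rising to 8-10 N; at 44 to 72 mm (varies, cannot be seen) it clicks and drops to 5 N; 3 mm on, a rubber stop, 5 N/mm. Over 20 N harms it. It catches the next notch only from full rest.
- post (a point): Top centre of the lever's upright red round post, 16 mm across, reaching from 16 to 62 mm above the table, wherever the lever now is. It is pushed from its clockwise side, where the space is free. Its edge is 17 mm outside the disc's rim.
- post_home (a point): Where the top centre of the red post is when the lever is at rest (fixed on the stand, 62 degrees counter-clockwise from the stand's x, 114 mm from the axis).
- yellow_pot: Loose paint pot, all yellow, its cap too, 20 mm across, 45 mm tall (the cap, the top 9 mm, is 18 mm across), 20 to 45 g, foot bevelled by 2 to 3 mm. Origin at the centre of its underside, z up. Stands upright on the table in a loose row with the green and the pink pot, in any order, 55 mm or more apart centre to centre along x.
- green_pot: Bystander: the same pot, all green. Origin under its centre.
- pink_pot: Bystander: the same pot, all pink. Origin under its centre.
- mug: Bystander: blue mug, 80 mm across, 95 mm tall. Origin under its centre.
- tape: Bystander: roll of paper tape lying flat, 90 mm across, 24 mm high. Origin under its centre.
- brush: Bystander: paint brush lying flat. Origin under its middle.
- palette_knife: Bystander: spatula lying flat. Origin under its middle.
- glue: Bystander: white glue bottle, 52 mm across, 130 mm tall. Origin under its centre.
Not all that is in view belongs to the job. Leave any turquoise look-alike of the stand alone. Leave any blue look-alike of the yellow_pot alone.

How it is judged (in metres and radians):
On the way, in this order (a step that is already met when the one before it is completed fails the run):
1. the empty socket stands at the white marker (within 38 mm of it, 33 being exact; the next notch is over 43), the lever is back at rest (within 8 mm) and no longer touched (horizontal distance between well and white_marker below 0.038 m and horizontal distance between post and post_home below 0.008 m and contact force between the fingers and lever below 0.3 N), for 0.2 s.
2. the yellow pot is lifted off the table (height (world z) of yellow_pot above 0.02 m), for 0.1 s.
At the end, for the whole second after the job is handed in: The empty socket is at the white marker (within 38 mm of it, 33 being exact; the next notch is over 43), the yellow pot stands in it, fully down (within 3 mm of its floor and 4 mm of its centre), upright (within 7 degrees) and at rest, and the lever is back at rest (within 8 mm) (horizontal distance between well and white_marker below 0.038 m and horizontal distance between yellow_pot and well below 0.004 m and z of yellow_pot in the frame of well between -0.003 and 0.003 m and angle between yellow_pot's own z axis and vertical below 0.12 rad and linear speed of yellow_pot below 0.02 m/s and horizontal distance between post and post_home below 0.008 m); the robot touches nothing.
It fails at once if the lever is pushed with more than 20 N (contact force between any of the fingers, the arm and lever above 20 N).
It fails at once if the robot pushes on the carousel itself with more than 8 N (contact force between any of the fingers, the arm and carousel above 8 N).
It fails at once if the yellow pot is pressed on the carousel with more than 30 N (contact force between yellow_pot and carousel above 30 N).
It fails at once if a bystander is moved by more than 30 mm (distance of any of green_pot, pink_pot, mug, tape, brush, palette_knife, glue from where it was at the start of the episode above 0.03 m).
It also fails if it takes over 72 s, if anything falls off the work surface, if the arm or the gripper's body presses on something with over 40 N, if the wrist force passes 120 N, or if a joint passes its speed limit or range.

## Robot

A 7-joint arm with a two-finger parallel gripper is mounted at the origin on the work surface. World frame = base frame: x ahead of the robot, y to its left, z up, the work surface at z = 0. Lengths are in mm, angles in rad, forces in N, time in s.
With the tool pointing down it reaches from about 400 to 875 mm from the base axis. Payload 4.4 kg.
Tool frame: the origin (TCP) lies midway between the tips of the shut fingers; the grasp point (between the pads) lies ctrl.grip_depth behind it (ctrl.grip_depth is the distance from the TCP to the grasp point, in mm); z points along the fingers, y is the line along which they close (so a half turn about z gives the same grasp; the last joint's range is limited). The gripper opens to 85 mm and grips with 20 to 120 N. Pads are 22 mm wide; open, the fingers measure 114 mm over their backs; the gripper's body (76 mm by 85 mm) begins 54 mm behind the grasp point. The pads swing forward as they close: fully open they stand 13 mm farther back than shut.
Start: joints at [-1.24, 0.628, 0.038, 1.517, -0.027, 0.996, -0.02], TCP at [251.183, 599.521, 231.313] pointing down, gripper open.
Joint ranges: [-3.06, 3.06], [-0.37, 2.12], [-1.25, 1.32], [0.18, 2.47], [-1.1, 4.24], [0.23, 1.98], [-2.94, 2.94]. Speed limits (rad/s): [2.57, 2.57, 3.14, 3.14, 3.14, 3.14, 3.14].

## Interface

Orientations are given as [roll, pitch, yaw] about the fixed x, y, z axes, in that order (R = Rz(yaw) Ry(pitch) Rx(roll)).
In Python, from cell import ctrl gives the robot as it stands.
- The arm moves only by the tool carry_out, never from a script. Its argument "deltas" is one flat list of numbers, 7 for each row, row after row: the turn, a rotation vector about the tool's x, y, z in degrees, then the shift along the tool's x, y, z in m, then the closure, from -1 (fully open) to 1 (shut). In form: [wx, wy, wz, dx, dy, dz, claw, wx, wy, wz, dx, dy, dz, claw, ...]. A call has 1 to 12 rows; each row shifts and turns the commanded pose from where the row before left it, along the tool's axes as they then stand; what a row does not reach is not made up. A row lasts 1/8 s, in which the tool goes at most 62.5 mm and 10.7 degrees, less where a joint would pass 70% of its speed; a pose out of reach is approached as far as the arm can. A call with a gripper value outside its range is refused whole. The fingers move at their own pace and stop on an object; the grip force is fixed at half the most. Time passes only in rows, so rows that do not move let the fingers close. It gives the time, the measured TCP pose, the force, the opening and the grip force at its end, in the units of the state.
- ctrl.read_state(): the state, without advancing time (a new reading comes with each control period).
- ctrl.get_image(name): name is "side" or "top"; returns the picture (420x560x3 uint8, red, green, blue); there is no depth.
- ctrl.calibration(name): a dict with "mtx" (3x3 intrinsics, pixels), "R" (3x3) and "t" (3): a world point X has camera coordinates R X + t. Camera axes: x right, y down, z forward; pixel columns grow to the right and rows downward; lengths in mm; the calibration is good to about 2 mm. A picture is of the moment at which its call begins. calibration takes no time and is no camera call.
- ctrl.finish_job(): hands the job in; it is judged then, once.
The state is a dict: "clock": time; "qpos": joint angles; "qd": joint speeds; "tau": joint torques, N m; "eef_pos": TCP position; "tool_rot": TCP orientation; "force": force on the tool from outside, world axes, zero at the start; "torque": the same for the moment, N m; "width": finger opening in mm; "gripper_force": force on a finger pad.
Only numpy, scipy, OpenCV 4.12 (cv2) and the standard library are available. Lean on these libraries where they do the work, as an engineer would, in place of code of your own. Each camera call takes 0.05 s, during which the arm holds its last target. There are 200 camera calls.

## Working session

There is one attempt and no reset: what is moved stays moved. The work goes in short steps, Python scripts to look and compute and a tool call to move; the robot and the scene stay as the last step left them, time stands still between calls to the robot, and variables do not carry over. Pictures are saved under pics/ and viewed, at most 10 in all, crops included, and the job is handed in when it is done.

Besides the shell and the picture viewer there is one more tool, called by a JSON object that holds its "name" and its "arguments". carry_out: Moves the arm, as the interface text tells. Its arguments: {"type":"object","properties":{"deltas":{"type":"array"}},"required":["deltas"]}

```bash
mkdir -p pics; ls
cat > h.py <<'E'
import numpy as np,cv2
from cell import ctrl
def snap(name,tag):
    im=ctrl.get_image(name); cv2.imwrite(f'pics/{tag}.png',cv2.cvtColor(im,cv2.COLOR_RGB2BGR)); return im
def toplane(cal,px,z):
    K,R,t=[np.array(cal[k],float) for k in('mtx','R','t')]; t=t.ravel()
    px=np.atleast_2d(np.array(px,float)); c=-R.T@t
    d=(R.T@np.linalg.inv(K)@np.c_[px,np.ones(len(px))].T).T
    s=(z-c[2])/d[:,2]; return c+d*s[:,None]
def proj(cal,X):
    K,R,t=[np.array(cal[k],float) for k in('mtx','R','t')]; X=np.atleast_2d(X)
    p=(K@(R@X.T+t.reshape(3,1))).T; return p[:,:2]/p[:,2:]
E
python3 - <<'E'
from h import *
for n in('top','side'):
    snap(n,n+'0'); c=ctrl.calibration(n); R=np.array(c['R']); print(n,c['mtx'],(-R.T@np.array(c['t']).ravel()),R)
s=ctrl.read_state(); print(s,ctrl.grip_depth)
E
```

```text
pics
top [[519.78783265   0.         287.72837269]
 [  0.         519.78783265 216.6185789 ]
 [  0.           0.           1.        ]] [ 3.61576639e+02 -2.44189181e-01  1.34193603e+03] [[-0.01284628 -0.99989544  0.00664018]
 [-0.99003954  0.01178798 -0.14029525]
 [ 0.1402023  -0.00837631 -0.99008745]]
side [[387.45779899   0.         284.22118919]
 [  0.         387.45779899 211.91027211]
 [  0.           0.           1.        ]] [ 271.59468159 -652.02501161  691.86334955] [[ 0.9228694  -0.38474314 -0.01687558]
 [-0.26902484 -0.61270573 -0.74311326]
 [ 0.27556797  0.69033644 -0.66895284]]
{'clock': 0.1, 'qpos': array([-1.23981811,  0.62924643,  0.03845709,  1.51827694, -0.02698702,
        0.99630091, -0.02004125]), 'qd': array([ 0.0001231 , -0.00264476, -0.00050763, -0.00269634,  0.00118536,
       -0.00029786,  0.00068871]), 'tau': array([ 2.42150607e-03, -5.64538944e+01,  1.23040505e+00, -1.93972850e+01,
        1.13145652e-02,  5.41945134e-03,  1.66841482e-05]), 'eef_pos': array([250.95571302, 598.98866939, 230.48308774]), 'tool_rot': array([-3.13987971e+00,  3.53283024e-05,  2.74477009e+00]), 'force': array([ 0.16255348, -0.35508298,  0.25450021]), 'torque': array([-0.01566191,  0.01719013, -0.00477599]), 'gripper_force': 0.0, 'width': 85.31911654838707} 18.700000000000003
```

View pics/top0.png

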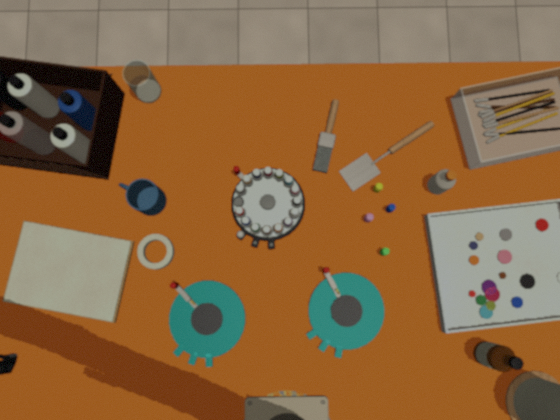

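View pics/side0.png

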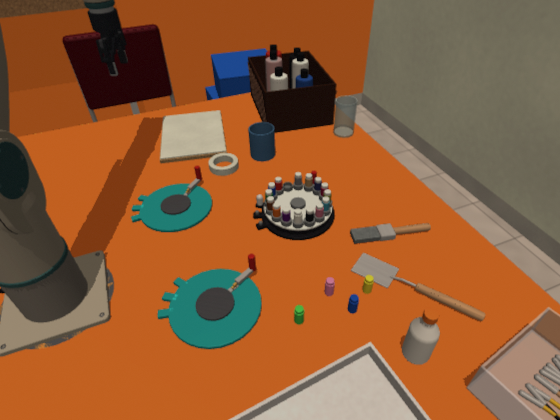

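The top view shows the carousel at about (267,202), its red post at (236,170), and the lugs at (241,234), (255,242) and (271,244). The yellow pot is at (379,187). Pots that could be mistaken for it are the blue look-alike at (391,208), pink at (369,217) and green at (385,251). The turquoise stands at (207,318) and (346,310) are look-alikes of the stand. I choose the white carousel and the yellow pot at (379,187).

Run:
```python
from h import *
t=cv2.imread('pics/top0.png'); s=cv2.imread('pics/side0.png')
a=cv2.resize(t[155:260,220:400],None,fx=4.4,fy=4.4,interpolation=cv2.INTER_CUBIC)
cv2.imwrite('pics/ct.png',a)
b=cv2.resize(s[160:250,245:345],None,fx=6,fy=6,interpolation=cv2.INTER_CUBIC)
cv2.imwrite('pics/cs.png',b)
ct,cs=ctrl.calibration('top'),ctrl.calibration('side')
for nm,im,cal in(('top',t,ct),('side',s,cs)):
    hsv=cv2.cvtColor(im,cv2.COLOR_BGR2HSV)
    for c,(lo,hi) in dict(yellow=((25,150,110),(33,255,255)),green=((50,150,80),(70,255,255)),red=((0,190,60),(4,255,255)),red2=((174,150,60),(180,255,255))).items():
        m=cv2.inRange(hsv,lo,hi); n,_,st,ce=cv2.connectedComponentsWithStats(m)
        for i in range(1,n):
            if 8<=st[i][4]<400: print(nm,c,st[i],ce[i].round(1),toplane(cal,ce[i],45 if c[0]!='r' else 62).round(0)[0,:2])
# dark stand foot
hsv=cv2.cvtColor(t,cv2.COLOR_BGR2HSV)
```

```text
top yellow [375 183   8   8  43] [378.6 186.2] [ 621. -243.]
top red [  1 134   5   5   8] [  3.1 136.2] [757. 707.]
top red [234 167   5   6  23] [236.2 169.4] [664. 117.]
top red [537 220  10  10  75] [541.5 224.6] [ 515. -643.]
top red [323 268   6   4  17] [325.4 269.5] [ 411. -102.]
top red [171 283   6   5  22] [173.3 284.9] [378. 270.]
side yellow [364 275   9  10  64] [368.4 279.7] [ 617. -249.]
side green [295 306   8  18 134] [298.5 314.3] [ 450. -268.]
side red [266  51   4   6  18] [267.6  53.7] [ 868. 1000.]
side red [277  51   5   6  23] [278.7  53.5] [915. 982.]
side red [195 166   6  13  53] [197.5 172. ] [375. 247.]
side red [312 171   4   9  24] [313.6 174.1] [663. 108.]
side red [275 182   7   8  37] [278.1 186. ] [555.  98.]
side red [248 254   8  17  87] [251.4 261.7] [ 406. -120.]
side red2 [122  25  34   8 123] [138.7  28.3] [ 386. 1630.]
side red2 [ 63  32  37   9 150] [81.4 36.1] [ 105. 1630.]
```

View pics/ct.png

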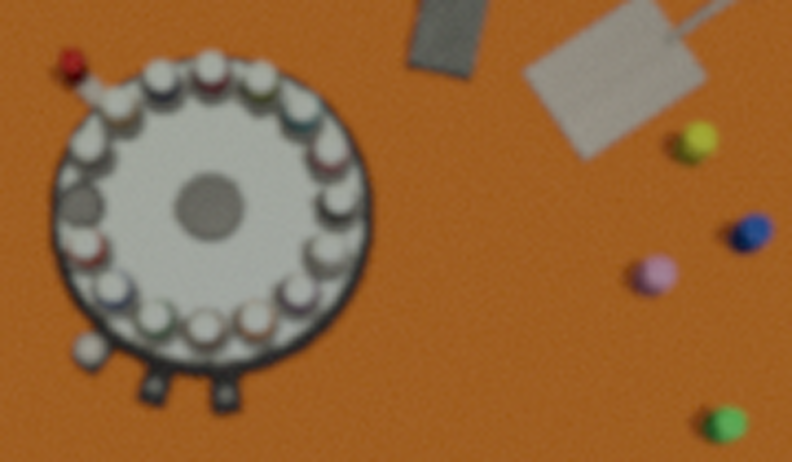

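View pics/cs.png

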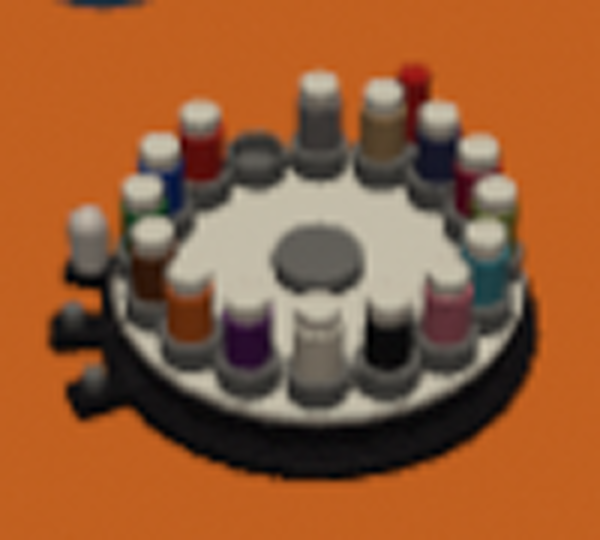

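The crop shows one empty socket at about (238,202) in full top-view pixels. The white marker is at (240,234), counter-clockwise of the socket by about 2 clicks, and the red post is at (236,170). The yellow pot at (379,187) stands apart from the blue one. The side view agrees: the empty socket lies behind the hub, and the white marker peg is on the left.

```bash
cat > meas.py <<'E'
from h import *
def blob(m,near,amin=5):
    n,_,st,ce=cv2.connectedComponentsWithStats(m)
    k=[i for i in range(1,n) if st[i][4]>=amin]
    i=min(k,key=lambda i:np.hypot(*(ce[i]-near))); return ce[i],st[i]
E
python3 - <<'E'
from meas import *
ct,cs=ctrl.calibration('top'),ctrl.calibration('side')
t=cv2.imread('pics/top0.png'); s=cv2.imread('pics/side0.png')
def gray(im,lo,hi,smax=60):
    h=cv2.cvtColor(im,cv2.COLOR_BGR2HSV); return cv2.inRange(h,(0,0,lo),(180,smax,hi))
print('hub px hsv',cv2.cvtColor(t,cv2.COLOR_BGR2HSV)[202,[267,280,238]],cv2.cvtColor(s,cv2.COLOR_BGR2HSV)[203,[298,310]])
for nm,im,cal,p in(('top',t,ct,(267,202)),('side',s,cs,(298,203))):
    c,st=blob(gray(im,75,135,70),p,20); print(nm,'hub',c,st,toplane(cal,c,44)[0].round(1))
# black foot outer: non-orange contour
h=cv2.cvtColor(t,cv2.COLOR_BGR2HSV)
m=cv2.inRange(h,(0,0,0),(180,255,60)); roi=np.zeros_like(m); roi[155:260,222:312]=1
m*=roi
pts=np.argwhere(m>0)[:,::-1]
W=toplane(ct,pts,10)[:,:2]
c0=toplane(ct,blob(gray(t,75,135,70),(267,202),20)[0],44)[0,:2]
r=np.hypot(*(W-c0).T); print('dark pixel radii',np.percentile(r,[5,50,95,100]).round(0))
# circle fit of outermost dark per angle bin, excluding lugs
a=np.degrees(np.arctan2(*(W-c0).T[::-1]));
o=[]
for b in range(-180,180,6):
    k=(a>=b)&(a<b+6)
    if k.any(): j=np.argmax(np.where(k,r,0)); o.append((b,r[j].round(0),*W[j]))
o=np.array(o); print(o[:,:2].astype(int).tolist())
for it in range(3):
    q=o[(o[:,1]<104)&(o[:,1]>90)]
    A=np.c_[2*q[:,2:],np.ones(len(q))]; x=np.linalg.lstsq(A,(q[:,2:]**2).sum(1),rcond=None)[0]
print('foot circle',x[:2],np.sqrt(x[2]+x[0]**2+x[1]**2))
E
```

```text
hub px hsv [[ 23  22 105]
 [ 49  12 165]
 [ 23  20 104]] [[ 23  21  98]
 [ 22  35 196]]
top hub [267.1641791  201.65671642] [259 194  17  16 201] [584.2  40.3  44. ]
side hub [297.71551724 202.11206897] [290 198  16  10 116] [584.7  37.3  44. ]
dark pixel radii [ 87.  92. 111. 114.]
[[-180, 113], [-174, 113], [-168, 92], [-162, 92], [-156, 92], [-150, 93], [-144, 92], [-138, 93], [-132, 92], [-126, 93], [-120, 93], [-114, 93], [-108, 93], [-96, 92], [-90, 92], [12, 77], [18, 78], [24, 82], [102, 92], [108, 92], [114, 92], [120, 93], [126, 92], [132, 93], [138, 96], [144, 93], [150, 93], [156, 113], [162, 114], [168, 93], [174, 92]]
foot circle [583.75664156  40.33853967] 92.27838190630932
```

Run:
```python
from meas import *
ct,cs=ctrl.calibration('top'),ctrl.calibration('side')
t=cv2.imread('pics/top0.png'); s=cv2.imread('pics/side0.png')
C=np.array([584.4,39.3])
def rep(n,P): d=P[0,:2]-C; print(n,P[0].round(1),'r',np.hypot(*d).round(1),'ang',np.degrees(np.arctan2(d[1],d[0])).round(1))
h=cv2.cvtColor(t,cv2.COLOR_BGR2HSV)
c,st=blob(cv2.inRange(h,(0,0,75),(180,70,135)),(238,201),20); print(c,st); rep('socket z46',toplane(ct,c,45))
c,st=blob(cv2.inRange(h,(0,0,120),(180,90,255)),(240.5,234),10); print(c,st); rep('marker z34',toplane(ct,c,34))
h2=cv2.cvtColor(s,cv2.COLOR_BGR2HSV)
c,st=blob(cv2.inRange(h2,(0,0,120),(180,90,255)),(260,200),10); print(c,st)
for k,im,cal,p in(('top',h,ct,(236,169)),('side',h2,cs,(313.6,174))):
    m=cv2.inRange(im,(0,170,60),(5,255,255))|cv2.inRange(im,(172,150,50),(180,255,255)); c,st=blob(m,p); print(k,c,st)
    rep('post',toplane(cal,c,55))
X=[ [C[0]+114*np.cos(a),C[1]+114*np.sin(a),z] for a in np.radians([43.5]) for z in(62,40,16)]
print(proj(ct,X).round(1),proj(cs,X).round(1))
for k,im,cal,p in(('top',h,ct,(378.6,186)),('side',h2,cs,(368.4,280))):
    m=cv2.inRange(im,(24,110,60),(36,255,255)); c,st=blob(m,p,20); print(k,c,st,toplane(cal,c,24).round(1))
print(proj(ct,[[615,-243,z] for z in(0,45)]).round(1),proj(cs,[[615,-243,z] for z in(0,45)]).round(1))
```

```text
[267.1641791  201.65671642] [259 194  17  16 201]
socket z46 [584.1  40.3  45. ] r 1.1 ang 107.8
[239.74074074 233.59259259] [237 231   6   6  27]
marker z34 [504.9 110.6  34. ] r 106.8 ang 138.1
[259.26086957 196.47826087] [257 194   6   5  23]
top [236.2  169.44] [234 167   5   6  25]
post [666.  117.8  55. ] r 113.2 ang 43.9
side [313.57142857 174.75      ] [312 171   4  12  28]
post [666.4 113.5  55. ] r 110.6 ang 42.1
[[235.9 168.4]
 [236.7 170.4]
 [237.6 172.5]] [[313.2 171.8]
 [313.  178.2]
 [312.7 185. ]]
top [378.05357143 186.73214286] [374 183   9   9  56] [[ 623.4 -245.9   24. ]]
side [367.71942446 283.1294964 ] [363 275  11  18 139] [[ 622.4 -243.6   24. ]]
[[375.4 191.7]
 [378.5 188.4]] [[363.2 290.9]
 [365.8 277.8]]
```

{"name": "carry_out", "arguments": {"deltas": [0,0,0,-0.0503,-0.0255,0,1,0,0,0,-0.0503,-0.0255,0,1,0,0,0,-0.0503,-0.0255,0,1,0,0,0,-0.0503,-0.0255,0,1,0,0,0,-0.0503,-0.0255,0,1,0,0,0,-0.0503,-0.0255,0,1,0,0,0,-0.0503,-0.0255,0,1,0,0,0,-0.0503,-0.0255,0,1,0,0,0,-0.0503,-0.0255,0,1,0,0,0,-0.0503,-0.0255,0,1,0,0,0,-0.0503,-0.0255,0,1,0,0,0,-0.0503,-0.0255,0,1]}}

```text
clock: 1.6
eef_pos: [690.3, 82.6, 230.8]
tool_rot: [-3.141, -0.001, 2.745]
force: [0.8, 0.8, 0.7]
width: -0.1
gripper_force: 0.0
```

{"name": "carry_out", "arguments": {"deltas": [0,0,-9.1,0,0,0,1,0,0,-9.1,0,0,0,1,0,0,-9.1,0,0,0,1,0,0,-9.1,0,0,0,1,0,0,-9.1,0,0,0,1,0,0,0,0,0,0,1,0,0,0,0,0,0,1]}}

```text
clock: 2.48
eef_pos: [689.5, 83.9, 230.9]
tool_rot: [3.141, -0.001, -2.747]
force: [0.6, 1.1, 0.3]
width: 0.4
gripper_force: 0.0
```

{"name": "carry_out", "arguments": {"deltas": [0,0,0,0,0,0.05,1,0,0,0,0,0,0.05,1,0,0,0,0,0,0.05,1,0,0,0,0,0,0.047,1,0,0,0,0,0,0,1,0,0,0,0,0,0,1]}}

```text
clock: 3.22
eef_pos: [691.0, 84.4, 36.0]
tool_rot: [-3.141, 0.003, -2.745]
force: [1.3, -0.2, 1.4]
width: -0.2
gripper_force: 0.0
```

Run:
```python
from h import *
a=snap('top','t1');b=snap('side','s1')
A=cv2.resize(a[140:260,205:315],(550,600),interpolation=cv2.INTER_CUBIC)
B=cv2.resize(b[125:245,250:360],(550,600),interpolation=cv2.INTER_CUBIC)
o=cv2.resize(np.hstack([A,B]),(800,436)); cv2.imwrite('pics/m1.png',o[:,:,::-1])
print(ctrl.read_state()['force'])
```

```text
[ 0.17739455 -0.08869601 -0.19313425]
```

View pics/m1.png

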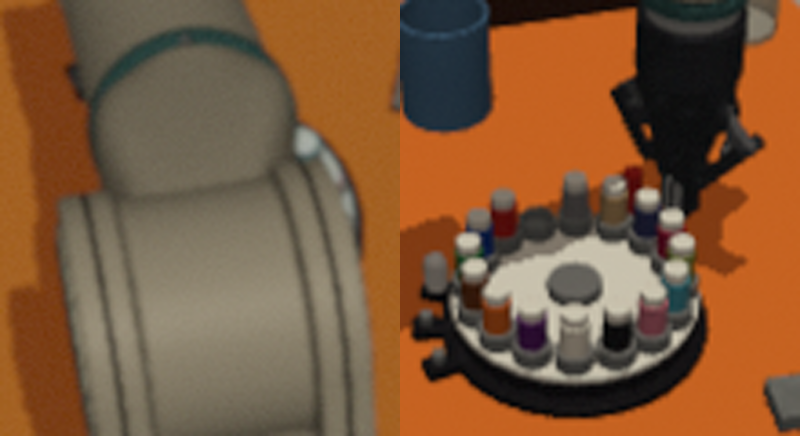

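The side view shows the closed fingertips beside the red post, at about (680,190) in the composite, on its clockwise side and clear of the pots. The top view is hidden by the arm. I'll ease into contact now.

{"name": "carry_out", "arguments": {"deltas": [0,0,-2,7e-05,0.004,0,1,0,0,-2,7e-05,0.004,0,1,0,0,-2,7e-05,0.004,0,1,0,0,-2,7e-05,0.004,0,1,0,0,0,0,0,0,1]}}

```text
clock: 3.95
eef_pos: [682.1, 98.9, 34.2]
tool_rot: [3.141, -0.0, -2.604]
force: [0.3, 0.9, -0.5]
width: 0.4
gripper_force: 0.0
```

{"name": "carry_out", "arguments": {"deltas": [0,0,-2,7e-05,0.004,0,1,0,0,-2,7e-05,0.004,0,1,0,0,0,0,0,0,1]}}

```text
clock: 4.32
eef_pos: [678.3, 104.3, 34.3]
tool_rot: [-3.141, -0.0, -2.535]
force: [2.2, -3.3, -1.0]
width: 0.1
gripper_force: 1.5
```

{"name": "carry_out", "arguments": {"deltas": [0,0,-2,7e-05,0.004,0,1,0,0,0,0,0,0,1]}}

```text
clock: 4.58
eef_pos: [675.4, 108.2, 34.2]
tool_rot: [3.141, -0.001, -2.499]
force: [0.5, -2.9, -0.8]
width: 0.2
gripper_force: 1.7
```

{"name": "carry_out", "arguments": {"deltas": [0,0,-2,7e-05,0.004,0,1,0,0,-2,7e-05,0.004,0,1,0,0,-2,7e-05,0.004,0,1,0,0,-2,7e-05,0.004,0,1,0,0,-2,7e-05,0.004,0,1,0,0,-2,7e-05,0.004,0,1,0,0,0,0,0,0,1]}}

```text
clock: 5.45
eef_pos: [660.2, 124.8, 34.3]
tool_rot: [-3.14, -0.0, -2.289]
force: [3.9, -4.2, -3.0]
width: 0.2
gripper_force: 3.1
```

{"name": "carry_out", "arguments": {"deltas": [0,0,-1.5,4e-05,0.003,0,1,0,0,0,0,0,0,1]}}

```text
clock: 5.7
eef_pos: [658.2, 126.5, 34.3]
tool_rot: [-3.139, 0.0, -2.263]
force: [5.2, -5.2, -2.1]
width: -0.0
gripper_force: 3.3
```

{"name": "carry_out", "arguments": {"deltas": [0,0,-1.5,4e-05,0.003,0,1,0,0,0,0,0,0,1]}}

```text
clock: 5.95
eef_pos: [656.0, 128.3, 34.4]
tool_rot: [-3.139, 0.0, -2.237]
force: [5.6, -4.2, -2.6]
width: 0.3
gripper_force: 3.5
```

{"name": "carry_out", "arguments": {"deltas": [0,0,-1.5,4e-05,0.003,0,1,0,0,0,0,0,0,1]}}

```text
clock: 6.2
eef_pos: [653.8, 130.1, 34.4]
tool_rot: [-3.139, 0.0, -2.211]
force: [5.3, -5.4, -2.9]
width: 0.0
gripper_force: 3.6
```

{"name": "carry_out", "arguments": {"deltas": [0,0,-1.5,4e-05,0.003,0,1,0,0,0,0,0,0,1]}}

```text
clock: 6.45
eef_pos: [651.6, 131.7, 34.4]
tool_rot: [-3.138, 0.0, -2.185]
force: [6.8, -4.4, -4.1]
width: 0.0
gripper_force: 3.8
```

{"name": "carry_out", "arguments": {"deltas": [0,0,-1.5,4e-05,0.003,0,1,0,0,0,0,0,0,1]}}

```text
clock: 6.7
eef_pos: [649.4, 133.3, 34.4]
tool_rot: [-3.138, 0.0, -2.159]
force: [5.8, -5.1, -4.6]
width: -0.0
gripper_force: 4.0
```

{"name": "carry_out", "arguments": {"deltas": [0,0,-1.5,4e-05,0.003,0,1,0,0,0,0,0,0,1]}}

```text
clock: 6.95
eef_pos: [646.8, 134.9, 34.4]
tool_rot: [-3.138, 0.0, -2.133]
force: [5.7, -5.8, -3.2]
width: -0.2
gripper_force: 4.0
```

{"name": "carry_out", "arguments": {"deltas": [0,0,-1.5,4e-05,0.003,0,1,0,0,0,0,0,0,1]}}

```text
clock: 7.2
eef_pos: [644.4, 136.5, 34.6]
tool_rot: [-3.138, 0.0, -2.107]
force: [6.0, -5.2, -4.2]
width: 0.1
gripper_force: 4.0
```

{"name": "carry_out", "arguments": {"deltas": [0,0,-1.5,4e-05,0.003,0,1,0,0,0,0,0,0,1]}}

```text
clock: 7.45
eef_pos: [643.4, 137.4, 34.7]
tool_rot: [-3.135, 0.002, -2.081]
force: [9.4, -6.6, -4.7]
width: 0.0
gripper_force: 5.3
```

Run:
```python
from h import *
b=snap('side','s2'); p=cv2.cvtColor(cv2.imread('pics/s1.png'),cv2.COLOR_BGR2RGB)
B=[cv2.resize(x[150:250,245:345],(400,400),interpolation=cv2.INTER_CUBIC) for x in(p,b)]
cv2.imwrite('pics/m2.png',np.hstack(B)[:,:,::-1]); s=ctrl.read_state(); print(s['force'],s['eef_pos'],s['gripper_force'])
```

```text
[ 7.97956313 -5.68538811 -5.29884733] [643.30195751 137.45521096  34.63365801] 5.196921229362488
```

View pics/m2.png

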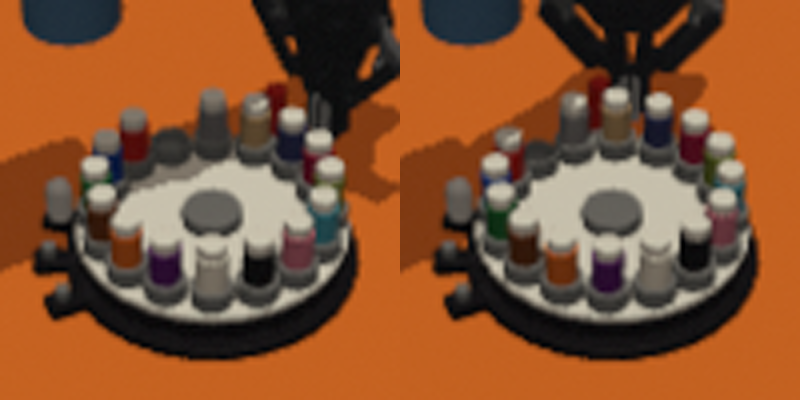

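The carousel has turned by nearly one notch: the purple pot moved from 165 to 207 px and the empty socket from 170 to 140. I'll measure the angle exactly.

```bash
cat >> meas.py <<'E'
def capangle(im,cal,C=(584.4,38.5),off=0):
    "angles of white caps (z~75) around the axis, from an RGB side image"
    h=cv2.cvtColor(im,cv2.COLOR_RGB2HSV); m=cv2.inRange(h,(0,0,150),(180,50,255))
    n,_,st,ce=cv2.connectedComponentsWithStats(m); out=[]
    for i in range(1,n):
        if 8<=st[i][4]<=60:
            P=toplane(cal,ce[i],77)[0,:2]-C; r=np.hypot(*P)
            if 66<r<82: out.append((np.degrees(np.arctan2(P[1],P[0]))%360,r))
    return np.array(sorted(out)).round(1)
E
python3 - <<'E'
from meas import *
cs=ctrl.calibration('side')
for f in('side0','s1','s2'):
    im=cv2.cvtColor(cv2.imread(f'pics/{f}.png'),cv2.COLOR_BGR2RGB); o=capangle(im,cs)
    z=np.exp(2j*np.pi*o[:,0]/22.5).mean(); print(f,o[:,0].tolist(),'phase',(np.angle(z)*22.5/2/np.pi).round(2),abs(z).round(2))
E
```

```text
side0 [21.9, 43.1, 65.2, 109.2, 131.1, 152.7, 175.6, 315.8, 338.1, 358.8] phase -2.11 0.86
s1 [21.8, 153.0, 175.6, 316.0, 338.3, 359.9] phase -1.22 0.81
s2 [20.2, 42.0, 63.4, 151.6, 173.6, 314.0, 336.2, 358.2] phase -3.17 0.86
```

{"name": "carry_out", "arguments": {"deltas": [0,0,-0.5,0,0.001,0,1,0,0,0,0,0,0,1]}}

```text
clock: 7.75
eef_pos: [643.1, 137.6, 34.7]
tool_rot: [-3.134, 0.002, -2.073]
force: [10.6, -6.2, -6.4]
width: -0.1
gripper_force: 6.0
```

```bash
cat > st.py <<'E'
from meas import *
cs=ctrl.calibration('side'); o=capangle(ctrl.get_image('side'),cs)
print(o[:,0].tolist())
s=ctrl.read_state(); d=s['eef_pos'][:2]-[584.4,39.3]; th=np.arctan2(d[1],d[0])
print(s['clock'],'th',np.degrees(th).round(2),'r',np.hypot(*d).round(1),'yaw',(np.degrees(s['tool_rot'][2])%360).round(2),'Ftan',(s['force'][:2]@[np.sin(th),-np.cos(th)]).round(2),s['force'].round(1),s['gripper_force'].round(2))
E
python3 st.py
```

```text
[21.3, 43.6, 65.2, 153.6, 175.7, 315.9, 338.2, 358.7]Traceback (most recent call last):
  File "st.py", line 5, in <module>
    print(s['clock'],'th',np.degrees(th).round(2),'r',np.hypot(*d).round(1),'yaw',(np.degrees(s['tool_rot'][2])%360).round(2),'Ftan',(s['force'][:2]@[np.sin(th),-np.cos(th)]).round(2),s['force'].round(1),s['gripper_force'].round(2))
                                                                                                                                                                                                            ^^^^^^^^^^^^^^^^^^^^^^^^
AttributeError: 'float' object has no attribute 'round'
```

{"name": "carry_out", "arguments": {"deltas": [0,0,4,0.0003,-0.008,0,1,0,0,4,0.0003,-0.008,0,1,0,0,4,0.0003,-0.008,0,1,0,0,4,0.0003,-0.008,0,1,0,0,4,0.0003,-0.008,0,1,0,0,4,0.0003,-0.008,0,1,0,0,4,0.0003,-0.008,0,1,0,0,4,0.0003,-0.008,0,1,0,0,4,0.0003,-0.008,0,1,0,0,0,0,0,0,1,0,0,0,0,0,0,1]}}

```text
clock: 9.18
eef_pos: [686.7, 90.1, 34.2]
tool_rot: [3.14, -0.0, -2.698]
force: [1.0, 0.4, 0.6]
width: -0.1
gripper_force: 0.0
```

```bash
sed -i "s/s\['gripper_force'\].round(2)/s['gripper_force']/" st.py; python3 st.py
```

```text
[21.6, 41.6, 152.6, 175.2, 315.3, 337.3, 359.6]
9.225 th 26.31 r 114.3 yaw 205.4 Ftan -0.32 [ 0.3  0.5 -0.4] 0.0
```

{"name": "carry_out", "arguments": {"deltas": [0,0,-2.7,0.00013,0.0054,0,1,0,0,-2.7,0.00013,0.0054,0,1,0,0,-2.7,0.00013,0.0054,0,1,0,0,-2.7,0.00013,0.0054,0,1,0,0,-2.7,0.00013,0.0054,0,1,0,0,-2.7,0.00013,0.0054,0,1,0,0,-2.7,0.00013,0.0054,0,1,0,0,-2.7,0.00013,0.0054,0,1,0,0,-2.7,0.00013,0.0054,0,1,0,0,-2.7,0.00013,0.0054,0,1,0,0,-2.7,0.00013,0.0054,0,1,0,0,0,0,0,0,1]}}

```text
clock: 10.72
eef_pos: [651.5, 132.1, 34.5]
tool_rot: [-3.138, 0.001, -2.181]
force: [6.7, -2.8, -4.4]
width: -0.2
gripper_force: 3.6
```

{"name": "carry_out", "arguments": {"deltas": [0,0,-1.5,4e-05,0.003,0,1,0,0,0,0,0,0,1]}}

```text
clock: 10.98
eef_pos: [649.4, 133.6, 34.5]
tool_rot: [-3.137, 0.001, -2.155]
force: [7.0, -4.3, -4.1]
width: 0.0
gripper_force: 3.9
```

```bash
python3 st.py
```

```text
[16.1, 37.6, 59.5, 148.0, 170.1, 310.2, 332.5, 354.3]
11.025 th 55.4 r 114.5 yaw 236.5 Ftan 7.77 [ 7.2 -3.3 -3.9] 3.9285939931869507
```

{"name": "carry_out", "arguments": {"deltas": [0,0,-1.5,4e-05,0.003,0,1,0,0,0,0,0,0,1]}}

```text
clock: 11.28
eef_pos: [646.9, 135.2, 34.5]
tool_rot: [-3.137, 0.001, -2.129]
force: [7.1, -2.8, -4.1]
width: -0.1
gripper_force: 3.8
```

{"name": "carry_out", "arguments": {"deltas": [0,0,-1,2e-05,0.002,0,1,0,0,0,0,0,0,1]}}

```text
clock: 11.52
eef_pos: [644.6, 136.6, 34.6]
tool_rot: [-3.138, 0.001, -2.112]
force: [5.3, -3.0, -2.0]
width: 0.0
gripper_force: 3.3
```

```bash
python3 st.py
```

```text
[17.3, 39.4, 61.4, 82.1, 149.9, 172.9, 311.9, 334.3, 355.5]
11.575 th 58.18 r 114.4 yaw 239.01 Ftan 6.78 [ 5.9 -3.3 -3. ] 3.5058005154132843
```

{"name": "carry_out", "arguments": {"deltas": [0,0,0,0,0,0,1,0,0,0,0,0,0,1]}}

```text
clock: 11.82
eef_pos: [644.7, 136.5, 34.6]
tool_rot: [-3.138, 0.001, -2.112]
force: [5.6, -2.9, -2.2]
width: 0.1
gripper_force: 3.4
```

```bash
python3 st.py
```

```text
[17.3, 39.4, 61.4, 82.1, 149.9, 172.7, 311.9, 334.3, 355.5]
11.875 th 58.18 r 114.4 yaw 239.0 Ftan 6.85 [ 6.2 -3.  -3.3] 3.6223123222589493
```

{"name": "carry_out", "arguments": {"deltas": [0,0,-0.7,1e-05,0.0015,0,1,0,0,0,0,0,0,1]}}

```text
clock: 12.12
eef_pos: [644.3, 136.9, 34.7]
tool_rot: [-3.137, 0.002, -2.1]
force: [8.5, -4.1, -4.8]
width: -0.3
gripper_force: 4.4
```

{"name": "carry_out", "arguments": {"deltas": [0,0,-0.7,1e-05,0.0015,0,1,0,0,0,0,0,0,1]}}

```text
clock: 12.38
eef_pos: [643.6, 137.4, 34.7]
tool_rot: [-3.136, 0.002, -2.088]
force: [7.8, -5.0, -5.8]
width: 0.0
gripper_force: 4.6
```

```bash
python3 st.py
```

```text
[21.3, 44.0, 65.4, 153.8, 176.7, 315.9, 337.8, 358.7]
12.425 th 58.9 r 114.6 yaw 240.38 Ftan 10.1 [ 9.3 -4.2 -4.7] 4.954604655504227
```

{"name": "carry_out", "arguments": {"deltas": [0,0,4,0.0003,-0.008,0,1,0,0,4,0.0003,-0.008,0,1,0,0,4,0.0003,-0.008,0,1,0,0,4,0.0003,-0.008,0,1,0,0,4,0.0003,-0.008,0,1,0,0,4,0.0003,-0.008,0,1,0,0,4,0.0003,-0.008,0,1,0,0,4,0.0003,-0.008,0,1,0,0,4,0.0003,-0.008,0,1,0,0,0,0,0,0,1,0,0,0,0,0,0,1]}}

```text
clock: 13.8
eef_pos: [687.1, 87.9, 34.2]
tool_rot: [3.14, -0.001, -2.714]
force: [-0.1, 0.0, -0.2]
width: -0.3
gripper_force: 0.0
```

{"name": "carry_out", "arguments": {"deltas": [0,0,0,0,0,-0.05,1,0,0,0,0,0,-0.05,1,0,0,0,0,0,-0.05,-1,0,0,0,0,0,0,-1]}}

```text
clock: 14.3
eef_pos: [690.6, 88.4, 189.6]
tool_rot: [-3.14, 0.009, -2.714]
force: [-0.1, -0.1, 0.6]
width: 35.4
gripper_force: 0.0
```

```bash
python3 st.py
```

```text
[21.5, 42.9, 153.4, 176.0, 315.9, 337.4, 359.3]
14.35 th 24.93 r 115.0 yaw 204.47 Ftan -0.25 [-0.7 -0.1 -0.1] 0.0
```

{"name": "carry_out", "arguments": {"deltas": [0,0,0,0.0283,-0.0394,0,-0.2,0,0,0,0.0283,-0.0394,0,-0.2,0,0,0,0.0283,-0.0394,0,-0.2,0,0,0,0.0283,-0.0394,0,-0.2,0,0,0,0.0283,-0.0394,0,-0.2,0,0,0,0.0283,-0.0394,0,-0.2,0,0,0,0.0283,-0.0394,0,-0.2,0,0,0,0,0,0,-0.2,0,0,0,0,0,0,-0.2]}}

```text
clock: 15.48
eef_pos: [620.5, -244.8, 182.8]
tool_rot: [3.138, -0.001, -2.715]
force: [0.4, 0.4, 0.4]
width: 51.4
gripper_force: 0.0
```

Run:
```python
from meas import *
s=ctrl.read_state(); print(s['eef_pos'],np.degrees(s['tool_rot']),s['width'])
a=snap('top','t3');b=snap('side','s3')
A=cv2.resize(a[150:255,222:312],(500,583),interpolation=cv2.INTER_CUBIC)
B=cv2.resize(b[160:250,250:340],(583,583),interpolation=cv2.INTER_CUBIC)
o=np.hstack([A,B]); o=cv2.resize(o,(800,430)); cv2.imwrite('pics/m3.png',o[:,:,::-1])
```

```text
[ 620.54899188 -244.80785086  182.75645235] [ 1.79820179e+02 -6.63651434e-02 -1.55580952e+02] 51.44788499617538
```

View pics/m3.png

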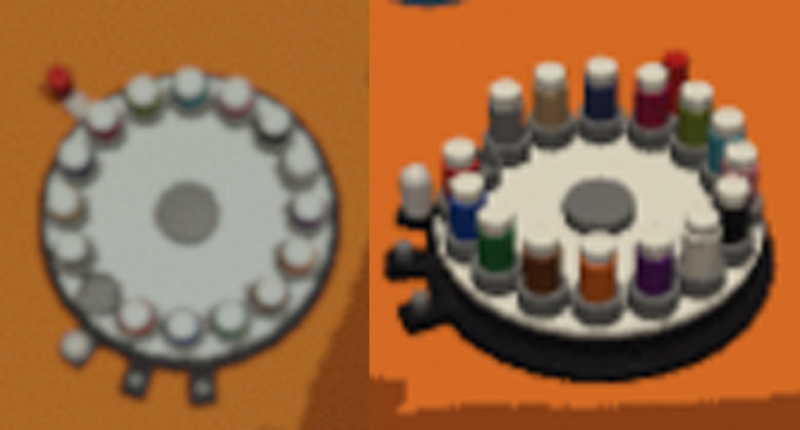

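The picture shows the empty socket, at (100,294) in the crop, radially inside the white marker at (77,347), and the lever back at rest. Now I'll grasp the yellow pot.

{"name": "carry_out", "arguments": {"deltas": [0,0,0,-0.0018,-0.0008,0.045,-0.2,0,0,0,0,0,0.045,-0.2,0,0,0,0,0,0.045,-0.2,0,0,0,0,0,0.03,-0.2,0,0,0,0,0,0,-0.2,0,0,0,0,0,0,-0.2]}}

```text
clock: 16.32
eef_pos: [624.5, -245.4, 20.5]
tool_rot: [-3.141, 0.002, -2.715]
force: [0.4, -0.1, 0.1]
width: 51.1
gripper_force: 0.0
```

Run:
```python
from meas import *
s=ctrl.read_state(); print(s['eef_pos'],s['force'])
b=snap('side','s4'); cv2.imwrite('pics/m4.png',cv2.resize(b[215:325,310:430],(720,660))[:600,:,::-1])
t=cv2.cvtColor(cv2.imread('pics/t3.png'),cv2.COLOR_BGR2HSV); ct=ctrl.calibration('top')
print(t[222,240:254].tolist())
for p in((246.5,221.5),(267,202)):
    c,st=blob(cv2.inRange(t,(0,0,75),(180,70,135)),p,15); P=toplane(ct,c,45)[0]; d=P[:2]-[584.1,40.3]; print(c,st,P.round(1),np.hypot(*d),np.degrees(np.arctan2(d[1],d[0])))
```

```text
[ 624.50717908 -245.40045662   20.4901612 ] [ 0.3880873  -0.12913787  0.14369229]
[[25, 26, 119], [26, 19, 107], [30, 16, 109], [30, 20, 112], [30, 18, 113], [30, 18, 114], [27, 20, 117], [30, 20, 116], [34, 16, 113], [30, 17, 108], [26, 18, 99], [45, 13, 121], [47, 12, 154], [41, 12, 169]]
[241.36363636 234.81818182] [237 231   8   8  22] [500.6 105.6  45. ] 106.02050153569893 142.00342850658595
[267.20555556 201.76666667] [260 195  15  15 180] [583.8  40.2  45. ] 0.32155672519781436 -163.68221371239497
```

View pics/m4.png

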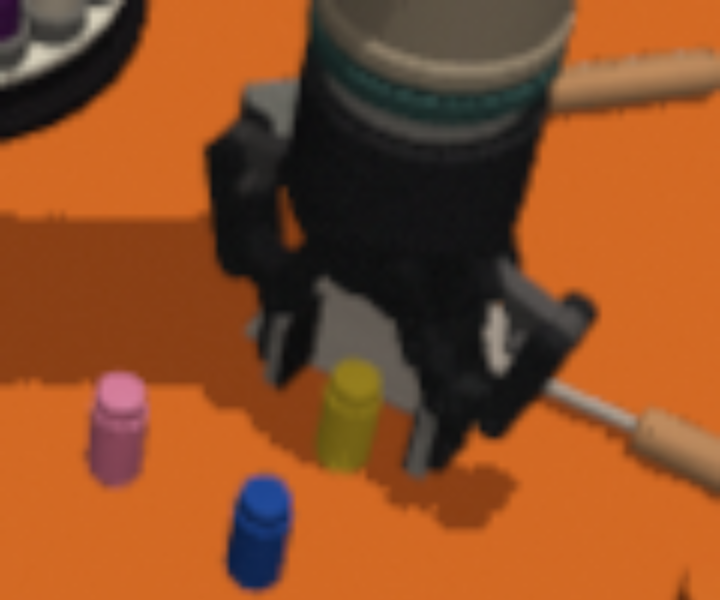

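The yellow pot, at about (350,420) in the crop, stands midway between the pads, clear of the blue and pink pots. I'll close and lift.

{"name": "carry_out", "arguments": {"deltas": [0,0,0,0,0,0,1,0,0,0,0,0,0,1,0,0,0,0,0,0,1,0,0,0,0,0,0,1,0,0,0,0,0,0,1,0,0,0,0,0,0,1]}}

```text
clock: 17.12
eef_pos: [624.0, -246.4, 20.6]
tool_rot: [-3.14, 0.001, -2.716]
force: [-0.9, 0.3, 6.9]
width: 17.4
gripper_force: 58.2
```

{"name": "carry_out", "arguments": {"deltas": [0,0,0,0,0,-0.03,1,0,0,0,0,0,-0.045,1,0,0,0,0,0,-0.045,1,0,0,0,0,0,0,1,0,0,0,0,0,0,1]}}

```text
clock: 17.75
eef_pos: [622.5, -246.2, 138.8]
tool_rot: [3.141, -0.001, -2.716]
force: [0.4, -0.8, -0.7]
width: 17.9
gripper_force: 58.4
```

Run:
```python
from meas import *
s=ctrl.read_state(); print(s['eef_pos'],np.degrees(s['tool_rot']),s['force'],s['width'])
b=snap('side','s5'); t=cv2.cvtColor(cv2.imread('pics/t3.png'),cv2.COLOR_BGR2HSV); ct=ctrl.calibration('top');cs=ctrl.calibration('side')
m=cv2.inRange(t,(0,0,90),(180,70,135)); print(m[214:230,238:256]//255)
h=cv2.cvtColor(b,cv2.COLOR_RGB2HSV); p=proj(cs,[s['eef_pos']])[0]; c,st=blob(cv2.inRange(h,(24,110,40),(36,255,255)),p,15)
print('tcp px',p,'yellow',c,st)
```

```text
[ 622.51493151 -246.17873474  138.78555547] [ 1.79962540e+02 -5.47740849e-02 -1.55640705e+02] [ 0.39559639 -0.7842222  -0.67749727] 17.85948953934953
[[1 1 0 0 0 1 1 0 0 0 0 0 0 0 0 0 0 0]
 [1 0 0 0 0 1 1 0 0 0 0 0 0 0 0 0 0 0]
 [1 1 1 1 1 0 1 1 0 0 0 0 0 0 0 0 0 0]
 [1 1 1 1 0 0 1 1 1 1 1 0 0 0 0 0 0 0]
 [0 0 0 1 1 1 1 1 1 1 1 1 0 0 0 0 0 0]
 [0 0 0 1 1 1 1 1 1 1 1 1 1 0 0 0 0 0]
 [0 0 0 1 1 1 1 1 1 1 1 1 1 1 0 0 0 0]
 [1 0 1 1 1 1 1 1 1 1 1 1 1 1 0 0 0 0]
 [0 1 1 1 1 1 1 1 1 1 1 1 1 1 0 0 0 0]
 [0 0 1 1 1 1 1 1 1 1 1 1 1 1 0 0 0 0]
 [0 0 0 1 1 1 1 1 1 1 1 1 1 1 0 0 0 0]
 [0 0 0 0 1 1 1 1 1 1 1 1 1 1 0 0 0 0]
 [0 0 0 0 0 1 1 1 1 1 1 1 1 1 0 0 0 0]
 [0 0 0 0 0 0 1 1 0 0 0 1 1 0 0 0 0 0]
 [0 0 0 0 0 0 1 1 0 0 0 0 1 1 0 0 0 0]
 [0 0 0 0 0 0 0 1 0 0 0 0 1 1 1 0 0 0]]
tcp px [376.06719184 247.15075309] yellow [374.73026316 246.07894737] [370 236  12  21 152]
```

Run:
```python
from meas import *
ct,cs=ctrl.calibration('top'),ctrl.calibration('side')
t=cv2.cvtColor(cv2.imread('pics/t3.png'),cv2.COLOR_BGR2HSV)
m=cv2.inRange(t,(0,0,90),(180,70,135)); k=np.zeros_like(m); k[216:228,240:253]=1; m*=k
m=cv2.morphologyEx(m,cv2.MORPH_OPEN,cv2.getStructuringElement(cv2.MORPH_ELLIPSE,(5,5)))
c,st=blob(m,(246,222),10); print(c,st); P=toplane(ct,c,45)[0]; d=P[:2]-[584,40.2]; print('top socket',P,np.hypot(*d),np.degrees(np.arctan2(d[1],d[0])))
from scipy.optimize import least_squares
b=cv2.cvtColor(cv2.imread('pics/s3.png'),cv2.COLOR_BGR2RGB); h=cv2.cvtColor(b,cv2.COLOR_RGB2HSV); mm=cv2.inRange(h,(0,0,150),(180,50,255))
n,_,s,ce=cv2.connectedComponentsWithStats(mm); W=[]
for i in range(1,n):
    if 8<=s[i][4]<=60:
        Q=toplane(cs,ce[i],76)[0,:2]
        if abs(np.hypot(*(Q-[584.4,38.5]))-74)<9: W.append(Q)
W=np.array(W)
def res(p):
    a=np.arctan2(*(W-p[:2]).T[::-1]); kk=np.round((a-p[2])/(np.pi/8)); a=p[2]+kk*np.pi/8
    return (W-p[:2]-74*np.c_[np.cos(a),np.sin(a)]).ravel()
r=least_squares(res,[584.4,38.5,np.radians(138)],loss='soft_l1'); print(len(W),r.x[:2],np.degrees(r.x[2]),'socket',r.x[:2]+74*np.array([np.cos(r.x[2]),np.sin(r.x[2])]),np.abs(r.fun).mean())
```

```text
[245.87128713 221.94059406] [240 217  12  11 101]
top socket [532.965941    94.22680616  45.        ] 74.31938483576064 133.36832274459042
10 [586.06638026  40.88178303] 110.40195744688191 socket [560.26967921 110.23976897] 0.5051284678277865
```

{"name": "carry_out", "arguments": {"deltas": [0,0,0,-0.0075,0.0434,0,1,0,0,0,-0.0075,0.0434,0,1,0,0,0,-0.0075,0.0434,0,1,0,0,0,-0.0075,0.0434,0,1,0,0,0,-0.0075,0.0434,0,1,0,0,0,-0.0075,0.0434,0,1,0,0,0,-0.0075,0.0434,0,1,0,0,0,-0.0075,0.0434,0,1,0,0,-9.3,0,0,0,1,0,0,-9.3,0,0,0,1,0,0,0,0,0,0,1,0,0,0,0,0,0,1]}}

```text
clock: 19.3
eef_pos: [534.1, 94.4, 138.5]
tool_rot: [3.141, -0.001, -2.395]
force: [-0.1, -0.2, -1.0]
width: 17.7
gripper_force: 58.4
```

Run:
```python
from meas import *
s=ctrl.read_state(); print(s['eef_pos'],np.degrees(s['tool_rot']),s['force'],s['width'])
b=snap('side','s6'); cs=ctrl.calibration('side')
e=s['eef_pos']; h=cv2.cvtColor(b,cv2.COLOR_RGB2HSV); c,st=blob(cv2.inRange(h,(24,110,40),(36,255,255)),proj(cs,[e])[0],15)
print('yellow',c,st,'pred bottom/top',proj(cs,[e+[0,0,-20.6],e+[0,0,24]]).round(1))
X=proj(cs,[[534,94.5,46]])[0]; print('socket px',X)
cv2.imwrite('pics/m6.png',cv2.resize(b[130:240,230:350],(648,594),interpolation=cv2.INTER_CUBIC)[:,:,::-1])
```

```text
[534.120347    94.39955736 138.49867155] [ 1.79946199e+02 -8.06930334e-02 -1.37217215e+02] [-0.05237195 -0.21233031 -0.981379  ] 17.745897157549724
yellow [268.42696629 163.48314607] [265 155   8  18  89] pred bottom/top [[270.2 171.5]
 [269.4 156.5]]
socket px [271.24335341 193.65513583]
```

View pics/m6.png

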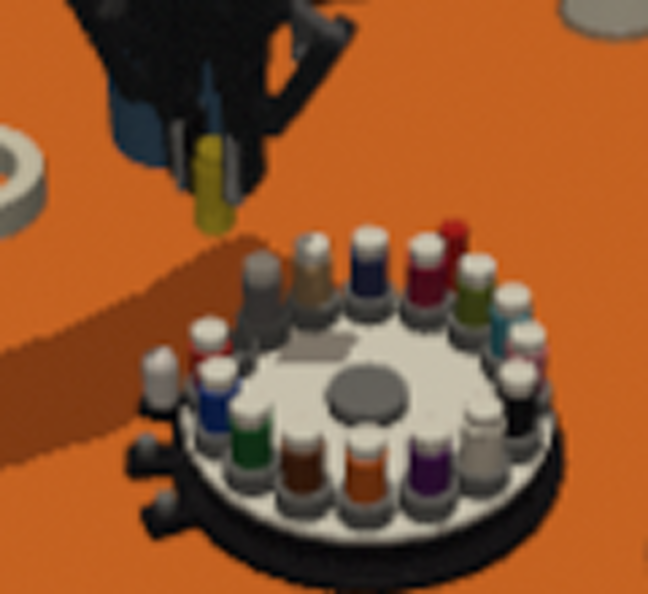

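The yellow pot hangs upright between the pads. Its foot is at about (215,228) in the crop, within a pixel of the prediction from the TCP. The socket is below it, hidden behind the red pot. I'll lower it now.

{"name": "carry_out", "arguments": {"deltas": [0,0,0,0,0,0.02,1,0,0,0,0,0,0.02,1,0,0,0,0,0,0.015,1,0,0,0,0,0,0.01,1,0,0,0,0,0,0,1,0,0,0,0,0,0,1]}}

```text
clock: 20.1
eef_pos: [535.1, 94.9, 74.7]
tool_rot: [-3.141, 0.001, -2.392]
force: [0.2, -0.2, 0.1]
width: 17.4
gripper_force: 58.4
```

{"name": "carry_out", "arguments": {"deltas": [0,0,0,0,0,0.002,1,0,0,0,0,0,0.002,1,0,0,0,0,0,0.001,1,0,0,0,0,0,0,1]}}

```text
clock: 20.6
eef_pos: [534.6, 94.8, 69.2]
tool_rot: [3.142, -0.0, -2.392]
force: [0.1, -0.3, 0.0]
width: 17.8
gripper_force: 58.4
```

{"name": "carry_out", "arguments": {"deltas": [0,0,0,0,0,0.002,1,0,0,0,0,0,0,1]}}

```text
clock: 20.85
eef_pos: [534.5, 94.8, 67.1]
tool_rot: [3.141, -0.0, -2.392]
force: [-0.0, 0.3, -0.3]
width: 17.8
gripper_force: 58.4
```

{"name": "carry_out", "arguments": {"deltas": [0,0,0,0,0,0.002,1,0,0,0,0,0,0,1]}}

```text
clock: 21.1
eef_pos: [534.5, 94.8, 65.1]
tool_rot: [3.141, -0.0, -2.392]
force: [-0.1, -0.1, 0.1]
width: 17.3
gripper_force: 58.4
```

{"name": "carry_out", "arguments": {"deltas": [0,0,0,0,0,0.002,1,0,0,0,0,0,0,1]}}

```text
clock: 21.35
eef_pos: [535.1, 94.7, 63.3]
tool_rot: [-3.141, 0.001, -2.392]
force: [0.8, -0.7, 0.3]
width: 17.4
gripper_force: 58.4
```

{"name": "carry_out", "arguments": {"deltas": [0,0,0,0,0,0.001,1,0,0,0,0,0,0,1]}}

```text
clock: 21.6
eef_pos: [535.3, 94.6, 62.4]
tool_rot: [-3.141, 0.001, -2.392]
force: [2.0, -0.7, -0.1]
width: 17.4
gripper_force: 58.3
```

{"name": "carry_out", "arguments": {"deltas": [0,0,0,-0.0004,-0.0011,0.001,1,0,0,0,0,0,0.001,1,0,0,0,0,0,0,1]}}

```text
clock: 21.98
eef_pos: [535.4, 94.3, 60.1]
tool_rot: [3.141, -0.0, -2.392]
force: [1.5, -0.8, -0.1]
width: 17.8
gripper_force: 58.3
```

{"name": "carry_out", "arguments": {"deltas": [0,0,0,0,0,0.002,1,0,0,0,0,0,0,1]}}

```text
clock: 22.22
eef_pos: [535.5, 94.3, 58.1]
tool_rot: [3.141, -0.0, -2.392]
force: [0.3, -0.1, -1.3]
width: 17.5
gripper_force: 58.4
```

{"name": "carry_out", "arguments": {"deltas": [0,0,0,0,0,0.0015,1,0,0,0,0,0,0,1]}}

```text
clock: 22.48
eef_pos: [535.5, 94.3, 56.6]
tool_rot: [3.141, -0.0, -2.392]
force: [-0.6, 0.1, -0.4]
width: 17.4
gripper_force: 58.4
```

{"name": "carry_out", "arguments": {"deltas": [0,0,0,0,0,0.001,1,0,0,0,0,0,0,1]}}

```text
clock: 22.72
eef_pos: [535.5, 94.3, 55.7]
tool_rot: [3.141, -0.0, -2.392]
force: [0.4, -0.1, -0.6]
width: 17.5
gripper_force: 58.4
```

{"name": "carry_out", "arguments": {"deltas": [0,0,0,0,0,0.001,1,0,0,0,0,0,0,1]}}

```text
clock: 22.98
eef_pos: [535.6, 94.3, 54.7]
tool_rot: [3.141, -0.0, -2.392]
force: [0.1, 0.4, -0.3]
width: 17.5
gripper_force: 58.4
```

{"name": "carry_out", "arguments": {"deltas": [0,0,0,0,0,0.0005,1,0,0,0,0,0,0,1]}}

```text
clock: 23.22
eef_pos: [535.7, 94.4, 54.6]
tool_rot: [-3.142, 0.0, -2.392]
force: [-0.4, -0.4, 4.2]
width: 17.5
gripper_force: 58.9
```

{"name": "carry_out", "arguments": {"deltas": [0,0,0,0,0,0,0.4,0,0,0,0,0,0,0.3,0,0,0,0,0,0,0.2,0,0,0,0,0,0,0.2]}}

```text
clock: 23.72
eef_pos: [535.6, 94.2, 54.2]
tool_rot: [3.141, -0.0, -2.392]
force: [0.2, 0.5, -0.4]
width: 34.5
gripper_force: 0.0
```

{"name": "carry_out", "arguments": {"deltas": [0,0,0,0,0,-0.005,0.2,0,0,0,0,0,-0.01,0.2,0,0,0,0,0,-0.02,0.2,0,0,0,0,0,-0.04,0.2,0,0,0,0,0,-0.05,0.2,0,0,0,0,0,-0.05,0.2]}}

```text
clock: 24.48
eef_pos: [535.4, 94.2, 231.6]
tool_rot: [-3.141, 0.0, -2.392]
force: [1.6, 0.6, -0.8]
width: 33.7
gripper_force: 0.0
```

{"name": "carry_out", "arguments": {"deltas": [0,0,0,0.02,0.05,0,0.2,0,0,0,0.02,0.05,0,0.2,0,0,0,0.02,0.05,0,0.2,0,0,0,0.02,0.05,0,0.2,0,0,0,0,0,0,0.2,0,0,0,0,0,0,0.2]}}

```text
clock: 25.22
eef_pos: [341.6, 186.2, 230.0]
tool_rot: [-3.141, 0.002, -2.392]
force: [0.3, -0.4, 0.3]
width: 34.5
gripper_force: 0.0
```

Run:
```python
from meas import *
a=snap('top','t7');b=snap('side','s7')
A=cv2.resize(a[150:255,222:312],(370,430),interpolation=cv2.INTER_CUBIC)
B=cv2.resize(b[160:250,250:340],(430,430),interpolation=cv2.INTER_CUBIC)
cv2.imwrite('pics/m7.png',np.hstack([A,B])[:,:,::-1])
cs=ctrl.calibration('side'); h=cv2.cvtColor(b,cv2.COLOR_RGB2HSV); c,st=blob(cv2.inRange(h,(24,110,40),(36,255,255)),proj(cs,[[535.5,94.3,60]])[0],8); print(c,st,proj(cs,[[535.5,94.3,z] for z in(34,79)]))
print(ctrl.read_state()['eef_pos'])
```

```text
[271.83018868 187.45283019] [268 183   8  13  53] [[271.97523496 197.05759658]
 [271.3109763  183.62586867]]
[342.06074789 185.8050899  229.61093593]
```

View pics/m7.png

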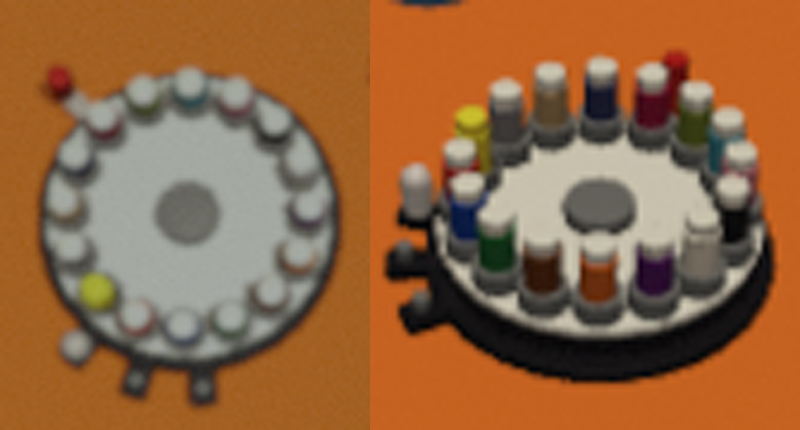

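The yellow pot, at (97,291) in the top crop and (472,135) in the side crop, sits in the socket at the marker, level with its neighbours and upright. The lever is at rest, so I'm handing the job in.

```bash
python3 -c "
from cell import ctrl
print(ctrl.finish_job())"
```

```text
the job is handed in; nothing more can be done
None
```

The job is handed in, with no verdict shown: two lever clicks brought the empty socket to the white marker, the lever is back at rest, and the last pictures show the yellow pot upright and fully down in that socket.

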